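# Ready the frother at the coffee bar

## Robot

A 6-joint arm with a two-finger parallel gripper is mounted at the origin on the work surface. World frame = base frame: x ahead of the robot, y to its left, z up, the work surface at z = 0. Lengths are in m, angles in rad, forces in N, time in s.
With the tool pointing down it reaches from about 0.3 to 0.775 m from the base axis. Payload 14.6 kg.
Tool frame: the origin (TCP) lies on the centre line of the jaws, within the pads' length; the fingertips stand 22 mm ahead of it and the grasp point (between the pads) lies 3 mm ahead of it (arm.tips_ahead is the z of the fingertips in the tool frame, in m); z points along the fingers, y is the line along which they close (so a half turn about z gives the same grasp; the last joint's range is limited). The gripper opens to 85 mm and grips with 20 to 120 N. Pads are 22 mm wide; open, the fingers measure 114 mm over their backs; the gripper's body (76 mm by 85 mm) begins 54 mm behind the grasp point. The pads swing forward as they close: fully open they stand 13 mm farther back than shut.
Start: joints at [1.078, 0.3, 1.521, -0, 1.321, -0.067], TCP at [0.227, 0.501, 0.253] pointing down, gripper open.
Joint ranges: [-3.03, 3.03], [-0.79, 2.21], [0.23, 2.52], [-1.04, 4.18], [0, 3.07], [-2.55, 2.55]. Speed limits (rad/s): [2.22, 2.22, 2.57, 3.14, 3.14, 3.14].

## Interface

Orientations are given as [roll, pitch, yaw] about the fixed x, y, z axes, in that order (R = Rz(yaw) Ry(pitch) Rx(roll)).
In Python, from plant import sensors, cams, ticket, arm gives the robot as it stands.
- The arm moves only by the tool apply_moves, never from a script. Its argument "plan" is a list of rows, each a list of 3 entries, a list of its own where there are three numbers: the turn, a rotation vector about the tool's x, y, z in degrees, then the shift along the tool's x, y, z in cm, then the gripper command: -1 is fully open, 1 is shut, values between are in proportion. In form: [[[wx, wy, wz], [tx, ty, tz], grip], ...]. A call has 1 to 10 rows; each row shifts and turns the commanded pose from where the row before left it, along the tool's axes as they then stand; what a row does not reach is not made up. A row lasts 1/8 s, in which the tool goes at most 62.5 mm and 10.7 degrees, less where a joint would pass 70% of its speed; a pose out of reach is approached as far as the arm can. A call with a gripper value outside its range is refused whole. The fingers move at their own pace and stop on an object; the grip force is fixed at half the most. Time passes only in rows, so rows that do not move let the fingers close. It gives the time, the measured TCP pose, the force, the opening and the grip force at its end, in the units of the state.
- sensors.state(): the state, without advancing time (a new reading comes with each control period).
- cams.get_image(name): name is "scene" or "top" or "wrist"; returns a dict with "frame" (480x640x3 uint8, red, green, blue), "range_z" (480x640 float32, m along the optical axis (not along the pixel's ray), 0 where there is no reading), "K" (3x3 intrinsics, pixels), "k1" (the pictures are not rectified: a ray, as slopes to the right and down, at radius r is drawn at 1 + k1 r^2 times it, then the intrinsics apply), "T" (4x4, takes a point from camera to world coordinates). Camera axes: x right, y down, z forward; pixel columns grow to the right and rows downward; lengths in m; the calibration is good to about 2 mm. A picture is of the moment at which its call begins.
- ticket.hand_in(): hands the job in; it is judged then, once.
The state is a dict: "t": time; "joint_pos": joint angles; "dq": joint speeds; "tau": joint torques, N m; "tcp_pos": TCP position; "tool_rot": TCP orientation; "wrist_force": force on the tool from outside, world axes, zero at the start; "moment": the same for the moment, N m; "gripper_width": finger opening in m; "finger_force": force on a finger pad.
Only numpy, scipy, OpenCV 4.12 (cv2) and the standard library are available. Lean on these libraries where they do the work, as an engineer would, in place of code of your own. Each camera call takes 0.05 s, during which the arm holds its last target. There are 200 camera calls.

## Task

First lay the loose coffee scoop from the counter flat in the black tray, beside the scoop already lying there, parallel to it and with its bowl the same way round, and let go of it. Then draw the red milk frother up out of its stand and finish while still holding it in the gripper, slanted about 40 degrees from upright, with its whisk lowered inside the mug's mouth but the frother touching neither the mug nor anything else. Do not shove or tip the mug, the other scoop, the syrup bottle or the jar.

Things in the scene. Friction and masses are not known exactly. Their poses are not given: they have to be found in the camera images.
- tray: fixed shallow open black tray, 210 mm (its x) by 170 mm (its y), rim 14 mm high, walls and floor 5 mm thick (floor top 5 mm above the origin). Origin at the centre of its underside, on the counter; z up. The scoop already in it lies along its x with the bowl towards +x, on the +y half; the -y half is free
- scoop_center (a point): the loose scoop, lying on the counter: copper coffee scoop, 166 mm long, 8 mm thick: a flat straight handle 12 mm wide and 8 mm high (its length along the scoop's x, reaching 86 mm towards -x) and a round bowl 44 mm across, 15 mm high, centred 58 mm towards +x, open upwards (+z). The point is the middle of its length, half-way up the handle (4 mm above its underside) and near its balance point
- scoop_bowl (a point): point of the loose scoop at the bowl's centre, 4 mm above the underside, 58 mm along +x from scoop_center
- scoop: the same loose scoop; origin at the middle of its length, on its underside; same axes
- mate_center (a point): the scoop already in the tray, same shape as the loose one: copper coffee scoop, 166 mm long, 8 mm thick: a flat straight handle 12 mm wide and 8 mm high (its length along the scoop's x, reaching 86 mm towards -x) and a round bowl 44 mm across, 15 mm high, centred 58 mm towards +x, open upwards (+z). The point is the middle of its length, 4 mm above its underside
- stand: fixed frother stand: black foot 110 x 100 mm and 10 mm thick, a steel post on its -x side and a horizontal steel plate (94 x 70 mm, 20 mm thick, top 105 mm above the counter) with a 30 mm through hole on the stand's axis. The frother hangs upright in the hole by its flange. Origin at the centre of the underside, z up through the hole
- stand_hole (a point): centre of the hole's mouth, on the plate's top, 105 mm above the counter
- frother_handle (a point): milk frother wand standing in the stand, 190 mm long, round about its z axis (z towards the button on top). The point is the middle of its red grip (29 mm across, 90 mm long), on the axis, 141 mm above the whisk's bottom and 156 mm above the counter while in the stand. To leave the hole it must rise 90 mm. Its other sizes are under frother
- frother_whisk (a point): centre of the frother's whisk, on the axis, 132 mm below frother_handle and 9 mm above the whisk's bottom
- frother: the same frother, about 130 g; origin at the whisk's bottom on the axis. From there up: whisk 21 mm across, 18 mm high; shaft 5 mm thick; neck 26 mm across, from 70 to 90 mm (sits in the stand's hole); flange 40 mm across, 90 to 96 mm (rests on the stand's plate); red grip 96 to 186 mm; button 186 to 190 mm
- mug_rim (a point): centre of the mouth of a loose blue ceramic mug standing on the counter: 100 mm across, 85 mm high, walls 4 mm, inner floor 80 mm below the rim, its handle 37 mm out along +y of its frame. z up. It is empty, about 400 g
- mug: the same mug; origin at the centre of its underside
- syrup: loose amber glass syrup bottle, 62 mm across, 190 mm high, a bystander; origin at the centre of its underside, z up
- jar: loose glass jar with a brass lid, 72 mm across, 110 mm high, a bystander; origin at the centre of its underside, z up
Not all that is in view belongs to the job. Leave any white or yellow look-alike of the scoop alone. There is more than one size of the frother; the job needs the larger.

How it is judged:
By the outcome, as a careful person would: the job done as asked, in the order asked, and still so for the second after the job is handed in, while the arm keeps its last pose, push and grip.
It also fails if it takes over 58 s, if anything falls off the work surface, if the arm or the gripper's body presses on something with over 40 N, if the wrist force passes 120 N, or if a joint passes its speed limit or range.

## Working session

There is one attempt and no reset: what is moved stays moved. The work goes in short steps, Python scripts to look and compute and a tool call to move; the robot and the scene stay as the last step left them, time stands still between calls to the robot, and variables do not carry over. Pictures are saved under pics/ and viewed, at most 10 in all, crops included, and the job is handed in when it is done.

Besides the shell and the picture viewer there is one more tool, called after "Call:" as name(argument=value, ...) on one line, values as JSON. apply_moves: Moves the arm, as the interface text tells. Its arguments: {"type":"object","properties":{"plan":{"type":"array","items":{"type":"array"}}},"required":["plan"]}

```bash
mkdir -p pics; cat > h.py <<'E'
import numpy as np, cv2
from plant import sensors, cams, ticket, arm
def pts(im):
    h,w=im["range_z"].shape
    K=im["K"];u,v=np.meshgrid(np.arange(w),np.arange(h))
    p=np.stack([u,v],-1).reshape(-1,1,2).astype(np.float64)
    s=cv2.undistortPoints(p,K,np.array([im["k1"],0,0,0,0.])).reshape(h,w,2)
    z=im["range_z"]
    c=np.dstack([s[...,0]*z,s[...,1]*z,z])
    T=im["T"]
    return c@T[:3,:3].T+T[:3,3], s
def plane(im,s,z0):
    T=im["T"]; d=np.dstack([s,np.ones(s.shape[:2])])@T[:3,:3].T
    k=(z0-T[2,3])/d[...,2]
    return T[:3,3]+k[...,None]*d
def grab(n,save=None):
    im=cams.get_image(n)
    if save: cv2.imwrite("pics/"+save,im["frame"][...,::-1])
    return im
E
python3 - <<'E'
from h import *
import pickle
for n in ("scene","top"):
    im=grab(n,n+"0.png"); pickle.dump(im,open(n+".pkl","wb")); print(n,im["T"].round(3).tolist(),im["K"][0,0],im["k1"])
print(sensors.state()); print([a for a in dir(arm) if a[0]!="_"])
E
```

```text
scene [[-0.377, 0.506, -0.776, 1.177], [0.926, 0.189, -0.327, 0.28], [-0.019, -0.842, -0.54, 0.552], [0.0, 0.0, 0.0, 1.0]] 435.67793700051106 -0.09810912543641868
top [[0.025, -0.982, 0.187, 0.361], [-1.0, -0.024, 0.01, 0.016], [-0.005, -0.187, -0.982, 1.047], [0.0, 0.0, 0.0, 1.0]] 438.1723398370401 -0.08355830520321408
{'t': 0.1, 'joint_pos': array([ 1.07838352e+00,  3.00437210e-01,  1.52148682e+00, -2.25411369e-05,
        1.32071103e+00, -6.66093630e-02]), 'dq': array([-0.00013617, -0.00155055, -0.00222383,  0.00100773, -0.00119371,
        0.00053953]), 'tau': array([ 3.64789790e-03, -5.44371450e+01, -3.62377346e+01,  1.06445250e-05,
        3.00665131e-03,  5.99491887e-05]), 'tcp_pos': array([0.2271071 , 0.50072768, 0.25277977]), 'tool_rot': array([-3.14055110e+00, -4.75972603e-05,  2.71579477e+00]), 'wrist_force': array([-0.51662802,  1.09046814, -0.39969497]), 'moment': array([-0.05061651, -0.03866208,  0.02066332]), 'finger_force': 0.0, 'gripper_width': 0.08562051242824167}
['PlanningError', 'tips_ahead']
```

View pics/top0.png

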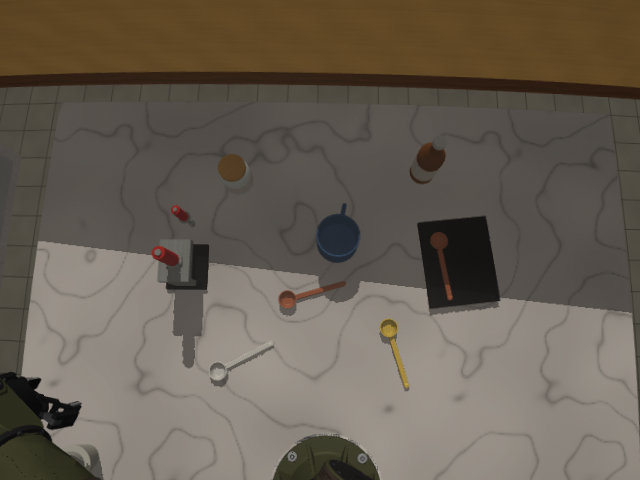

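View pics/scene0.png

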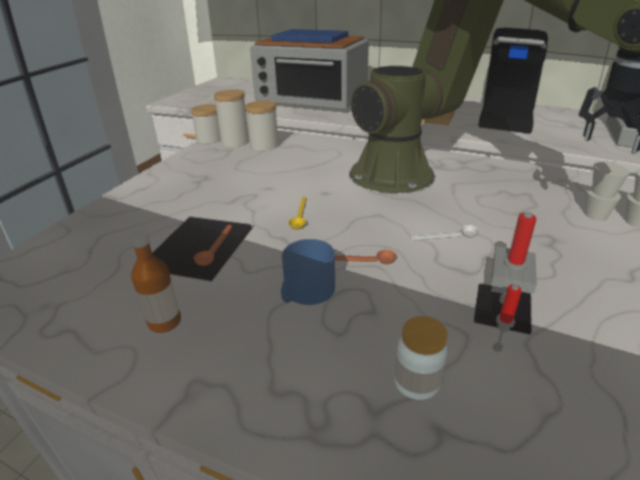

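The top view shows the loose scoop with its bowl at (288,299) and handle end at (345,284). The tray is around (458,262), with the mate's bowl at (439,241). The mug is at (338,238) and its handle at (344,208). The large frother's top is at (160,255) and the small one is at (180,213). The jar is at (232,170) and the syrup bottle at (427,160).

```bash
python3 - <<'E'
from h import *
import pickle
im=pickle.load(open("top.pkl","rb"));P,s=pts(im);f=im["frame"].astype(int)
hsv=cv2.cvtColor(im["frame"],cv2.COLOR_RGB2HSV).astype(int);H,S,V=hsv[...,0],hsv[...,1],hsv[...,2]
def comp(m,box):
    q=np.zeros_like(m);x0,y0,x1,y1=box;q[y0:y1,x0:x1]=m[y0:y1,x0:x1];return q
cop=((H<14)|(H>174))&(S>90)
def scoop(box,z):
    m=comp(cop,box);L=plane(im,s,z)
    c,_,a=cv2.minAreaRect(np.argwhere(m)[:,::-1].astype(np.float32)) ,0,0
    W=L[m][:,:2].astype(np.float32);mu=W.mean(0);u,sv,vt=np.linalg.svd(W-mu);d=vt[0];t=(W-mu)@d;n=(W-mu)@vt[1]
    # handle = the narrow part
    if abs(t.max())>abs(t.min()): d=-d;t=-t  # bowl heavier side is nearer mean -> bowl at +t
    h=t<np.percentile(t,0)+0.085
    k=np.polyfit(t[h],n[h],1); dd=d+k[0]*vt[1]; dd/=np.linalg.norm(dd)
    tt=(W-mu)@dd; base=mu+vt[1]*k[1]; base=base-((base-mu)@dd)*dd
    return m.sum(),"cent",base+dd*(tt.min()+.086),"yaw",np.degrees(np.arctan2(dd[1],dd[0])),"len",np.ptp(tt), "ang no fit",np.degrees(np.arctan2(d[1],d[0])),"z",np.median(P[m][:,2])
print(scoop((270,275,352,315),.006));print(scoop((425,228,460,302),.011))
# mug rim
m=comp((H>95)&(H<125)&(S>90),(300,195,375,275))
q=m&(P[...,2]>.078)&(P[...,2]<.095);W=P[q][:,:2].astype(np.float32)
print("mug rim z",np.median(P[q][:,2]),q.sum());(c,r)=cv2.minEnclosingCircle(W);print(c,r)
# tray
m=comp((V<60),(410,205,505,315));m=cv2.morphologyEx(m.astype(np.uint8),cv2.MORPH_OPEN,np.ones((3,3)))>0
for z in(.012,):
    W=plane(im,s,z)[m][:,:2].astype(np.float32);print("tray",cv2.minAreaRect(W))
# stand plate, frother
q=comp((P[...,2]>.095)&(P[...,2]<.112),(140,225,215,300));print("plate",q.sum(),cv2.minAreaRect(P[q][:,:2].astype(np.float32)))
m=comp(V<60,(150,235,215,300));print("foot",cv2.minAreaRect(plane(im,s,.01)[m][:,:2].astype(np.float32)))
red=((H<8)|(H>172))&(S>140)
for b in((145,240,185,275),(165,195,195,228)):
    q=comp(red,b)&(P[...,2]>.03);W=P[q];print("red",len(W),W.min(0),W.max(0));t=W[W[:,2]>W[:,2].max()-.006];print(" top",t.mean(0))
for n,b in(("jar",(210,145,260,190)),("syr",(405,130,450,190))):
    q=comp(P[...,2]>.03,b);W=P[q];print(n,W[:,2].max(),W[W[:,2]>W[:,2].max()-.01].mean(0))
im=pickle.load(open("scene.pkl","rb"));P,s=pts(im)
hsv=cv2.cvtColor(im["frame"],cv2.COLOR_RGB2HSV).astype(int);H,S,V=hsv[...,0],hsv[...,1],hsv[...,2]
red=((H<8)|(H>172))&(S>140)
for b in((500,205,545,270),(490,280,530,325)):
    q=comp(red,b)&(P[...,2]>.03);W=P[q];print("sc red",len(W),W.min(0),W.max(0),W.mean(0))
    z=W[:,2];print([(np.median(W[(z>a)&(z<a+.02)],0)).round(3).tolist() for a in np.arange(z.min(),z.max(),.02)])
E
```

```text
(np.int64(510), 'cent', array([0.44924016, 0.04655322]), 'yaw', np.float64(107.2354736364519), 'len', np.float64(0.16417079065065115), 'ang no fit', np.float32(107.032875), 'z', np.float64(0.006066673258864563))
(np.int64(566), 'cent', array([ 0.52302542, -0.26934528]), 'yaw', np.float64(10.894702867589839), 'len', np.float64(0.16752839199881808), 'ang no fit', np.float32(9.231716), 'z', np.float64(0.011091775486645528))
mug rim z 0.08356894464285114 107
(0.570752739906311, -0.014117429032921791) 0.04824235290288925
tray ((0.533045768737793, -0.3073171377182007), (0.21062201261520386, 0.17373041808605194), 7.336414813995361)
plate 1093 ((0.5048616528511047, 0.34798383712768555), (0.09505154192447662, 0.07209409773349762), 1.586369276046753)
foot ((0.5071626901626587, 0.3439250588417053), (0.1184488907456398, 0.09926082193851471), 0.22572936117649078)
red 293 [0.36051975 0.01603644 0.1113201 ] [0.51755713 0.35962961 1.047297  ]
 top [0.36051975 0.01603644 1.047297  ]
red 128 [0.36051975 0.01603644 0.07070422] [0.61999239 0.3530736  1.047297  ]
 top [0.36051975 0.01603644 1.047297  ]
jar 1.047296998319804 [0.36051975 0.01603644 1.047297  ]
syr 1.047296998319804 [0.36051975 0.01603644 1.047297  ]
sc red 763 [0.50082994 0.27951362 0.11357432] [1.17722059 0.36117951 0.55150046] [0.51884525 0.34795686 0.16267256]
[[0.518, 0.348, 0.124], [0.518, 0.348, 0.144], [0.518, 0.349, 0.164], [0.518, 0.348, 0.184], [0.516, 0.349, 0.2], [nan, nan, nan], [nan, nan, nan], [nan, nan, nan], [nan, nan, nan], [nan, nan, nan], [nan, nan, nan], [nan, nan, nan], [nan, nan, nan], [nan, nan, nan], [nan, nan, nan], [nan, nan, nan], [nan, nan, nan], [nan, nan, nan], [nan, nan, nan], [nan, nan, nan], [nan, nan, nan], [1.177, 0.28, 0.552]]
sc red 465 [0.61030551 0.27951362 0.07153755] [1.17722059 0.35681312 0.55150046] [0.62215278 0.34575254 0.10801255]
[[0.622, 0.346, 0.083], [0.622, 0.345, 0.101], [0.622, 0.346, 0.122], [0.619, 0.346, 0.134], [nan, nan, nan], [nan, nan, nan], [nan, nan, nan], [nan, nan, nan], [nan, nan, nan], [nan, nan, nan], [nan, nan, nan], [nan, nan, nan], [nan, nan, nan], [nan, nan, nan], [nan, nan, nan], [nan, nan, nan], [nan, nan, nan], [nan, nan, nan], [nan, nan, nan], [nan, nan, nan], [nan, nan, nan], [nan, nan, nan], [nan, nan, nan], [1.177, 0.28, 0.552]]
  return _methods._mean(a, axis=axis, dtype=dtype,
  ret = um.true_divide(
```

```bash
cat >> h.py <<'E'
from scipy.spatial.transform import Rotation as Ro
def plan(pos,rpy,n,start=None,dec=1):
    """n rows of (tool turn deg, tool shift cm) from the present pose (or start=(pos,rpy))."""
    if start is None:
        st=sensors.state(); start=(st["tcp_pos"],st["tool_rot"])
    p,R=np.array(start[0],float),Ro.from_euler("xyz",start[1]); R0,p0=R,p.copy()
    G=Ro.from_euler("xyz",rpy); w=(R0.inv()*G).as_rotvec()
    for i in range(1,n+1):
        pg=p0+(np.array(pos)-p0)*i/n; Rg=R0*Ro.from_rotvec(w*i/n)
        t=np.round(R.inv().apply(pg-p)*100,dec); r=np.round((R.inv()*Rg).as_rotvec(degrees=True),dec)
        print([r.tolist(),t.tolist()]); p=p+R.apply(t/100); R=R*Ro.from_rotvec(r,degrees=True)
    print("end",p.round(4),R.as_euler("xyz").round(4))
E
python3 - <<'E'
from h import *
print(arm.tips_ahead)
plan([.449,.0466,.20],[np.pi,0,np.radians(107.1)],10)
E
```

```text
0.022
[[-0.0, 0.0, 4.9], [-3.9, -3.2, 0.5]]
[[-0.0, 0.0, 4.8], [-4.2, -2.9, 0.6]]
[[-0.0, 0.0, 4.9], [-4.3, -2.5, 0.5]]
[[-0.0, 0.0, 4.8], [-4.6, -2.1, 0.5]]
[[-0.0, 0.0, 4.9], [-4.8, -1.8, 0.6]]
[[-0.0, 0.0, 4.8], [-4.8, -1.3, 0.5]]
[[-0.0, 0.0, 4.9], [-5.0, -0.9, 0.5]]
[[-0.0, 0.0, 4.8], [-5.0, -0.5, 0.5]]
[[-0.0, 0.0, 4.9], [-5.1, -0.1, 0.6]]
[[-0.0, 0.0, 4.8], [-5.0, 0.4, 0.5]]
end [0.449  0.047  0.2001] [-3.1409e+00  7.0000e-04  1.8693e+00]
```

Call:
apply_moves(plan=[[[0,0,4.9],[-3.9,-3.2,0.5],0],[[0,0,4.8],[-4.2,-2.9,0.6],0],[[0,0,4.9],[-4.3,-2.5,0.5],0],[[0,0,4.8],[-4.6,-2.1,0.5],0],[[0,0,4.9],[-4.8,-1.8,0.6],0],[[0,0,4.8],[-4.8,-1.3,0.5],0],[[0,0,4.9],[-5.0,-0.9,0.5],0],[[0,0,4.8],[-5.0,-0.5,0.5],0],[[0,0,4.9],[-5.1,-0.1,0.6],0],[[0,0,4.8],[-5.0,0.4,0.5],0]])

```text
t: 1.35
tcp_pos: [0.4494, 0.0456, 0.2]
tool_rot: [-3.141, -0.0, 1.866]
wrist_force: [0.8, 0.6, 0.5]
gripper_width: 0.0425
finger_force: 0.0
```

Call:
apply_moves(plan=[[[0,0,0],[0,0,0],0]])

```text
t: 1.48
tcp_pos: [0.4496, 0.0449, 0.1996]
tool_rot: [-3.14, -0.0, 1.865]
wrist_force: [-0.1, 1.0, -0.7]
gripper_width: 0.0426
finger_force: 0.0
```

```bash
python3 - <<'E'
from h import *
s=sensors.state();print(s["t"],s["tcp_pos"],s["tool_rot"],s["gripper_width"])
grab("wrist","w1.png")
E
```

```text
1.475 [0.44960935 0.04489716 0.19958909] [-3.14030810e+00 -1.17397935e-04  1.86455453e+00] 0.04264839963512988
```

View pics/w1.png

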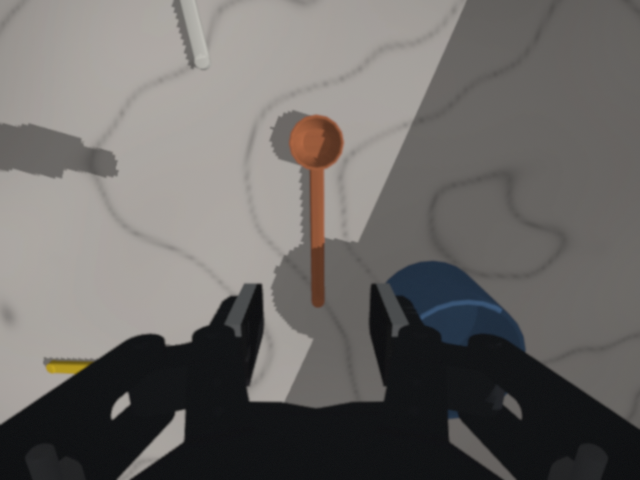

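The wrist view shows the loose scoop centred between the fingers, with its bowl at (317,141) and handle running from (318,170) to (318,305). The mug is clear on the right.

```bash
cat >> h.py <<'E'
def wscoop(im,box,z):
    P,s=pts(im);hsv=cv2.cvtColor(im["frame"],cv2.COLOR_RGB2HSV).astype(int);H,S=hsv[...,0],hsv[...,1]
    m=((H<14)|(H>174))&(S>110);x0,y0,x1,y1=box;q=np.zeros_like(m);q[y0:y1,x0:x1]=m[y0:y1,x0:x1]
    q=cv2.morphologyEx(q.astype(np.uint8),cv2.MORPH_OPEN,np.ones((3,3)));n,l,stt,_=cv2.connectedComponentsWithStats(q)
    q=l==1+np.argmax(stt[1:,4])
    W=plane(im,s,z)[q][:,:2];mu=W.mean(0);u,sv,vt=np.linalg.svd(W-mu,full_matrices=False);d=vt[0];t=(W-mu)@d
    if t.max()>-t.min(): d=-d
    for _ in range(3):
        nn=np.array([-d[1],d[0]]);t=(W-mu)@d;h=(t>t.min()+.006)&(t<t.min()+.11);k=np.polyfit(t[h],((W-mu)@nn)[h],1)
        mu=mu+nn*k[1];d=d+k[0]*nn;d/=np.linalg.norm(d)
    t=(W-mu)@d
    return mu+d*(t.min()+.086), np.degrees(np.arctan2(d[1],d[0])), np.ptp(t)
E
python3 - <<'E'
from h import *
im=grab("wrist");r=wscoop(im,(270,100,370,315),.008);print(r)
plan([*r[0],.0235],[np.pi,0,np.radians(r[1])],4,dec=2)
E
```

```text
(array([0.44919108, 0.04929354]), np.float64(107.5812493201035), np.float64(0.162077580910755))
[[-0.01, -0.01, -0.13], [0.05, 0.03, 4.41]]
[[-0.01, -0.0, -0.12], [0.05, 0.02, 4.41]]
[[-0.01, -0.01, -0.13], [0.04, 0.03, 4.41]]
[[-0.02, -0.0, -0.13], [0.05, 0.03, 4.42]]
end [0.4492 0.0493 0.0235] [ 3.1415 -0.      1.8777]
```

Call:
apply_moves(plan=[[[0,0,-0.5],[0.2,0.1,4.4],0],[[0,0,0],[0,0,4.4],0],[[0,0,0],[0,0,4.4],0],[[0,0,0],[0,0,3.4],0],[[0,0,0],[0,0,0.9],0],[[0,0,0],[0,0,0],0.3],[[0,0,0],[0,0,0],1],[[0,0,0],[0,0,0],1],[[0,0,0],[0,0,0],1],[[0,0,0],[0,0,0],1]])

```text
t: 2.82
tcp_pos: [0.4502, 0.0497, 0.0268]
tool_rot: [3.139, 0.0, 1.878]
wrist_force: [-2.2, 2.5, 6.9]
gripper_width: 0.009
finger_force: 58.7
```

Call:
apply_moves(plan=[[[0,0,0],[0,0,-2],1],[[0,0,0],[0,0,-5],1],[[0,0,0],[0,0,-5],1],[[0,0,0],[0,0,0],1]])

```text
t: 3.32
tcp_pos: [0.4511, 0.0496, 0.1495]
tool_rot: [3.134, 0.002, 1.878]
wrist_force: [0.1, -0.6, -1.2]
gripper_width: 0.0092
finger_force: 58.8
```

```bash
python3 - <<'E'
from h import *
s=sensors.state();print(s["t"],s["tcp_pos"],s["tool_rot"],s["gripper_width"],s["wrist_force"],s["moment"])
grab("wrist","w2.png")
plan([.5287,-.349,.145],[np.pi,0,np.radians(8.5)],10)
E
```

```text
3.325 [0.45108371 0.04956677 0.14951066] [3.13372828e+00 2.27015051e-03 1.87820020e+00] 0.009192440952716095 [ 0.07824383 -0.623903   -1.17396364] [-0.00848643  0.0423877  -0.01664741]
[[0.0, -0.0, 9.9], [-4.0, -0.5, 0.0]]
[[0.0, -0.0, 9.9], [-4.1, 0.3, 0.1]]
[[0.1, -0.1, 9.9], [-3.9, 0.9, -0.0]]
[[-0.0, 0.0, 9.9], [-3.8, 1.6, 0.0]]
[[0.0, 0.0, 10.0], [-3.4, 2.3, 0.0]]
[[0.0, -0.0, 9.9], [-2.9, 2.7, 0.1]]
[[0.1, -0.0, 9.9], [-2.5, 3.3, -0.0]]
[[-0.0, -0.0, 9.9], [-1.8, 3.6, 0.0]]
[[0.0, -0.1, 9.9], [-1.2, 3.9, 0.0]]
[[0.0, 0.0, 9.9], [-0.5, 4.0, 0.1]]
end [ 0.529  -0.3488  0.1447] [3.1409e+00 4.0000e-04 1.4850e-01]
```

View pics/w2.png

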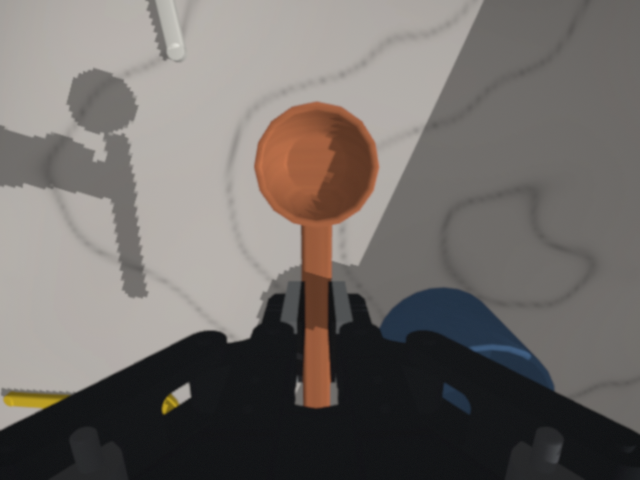

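The scoop is held between the pads, bowl at (317,163) and handle vertical in the picture. Next I check its tilt and offset from depth.

```bash
python3 - <<'E'
from h import *
im=grab("wrist");P,s=pts(im)
for v in (110,225,235,250,265,280,300,330,360,385,400): print(v,P[v,312:322].mean(0).round(4))
print("bowl floor",P[170,300:312].mean(0))
st=sensors.state();R=Ro.from_euler("xyz",st["tool_rot"])
hsv=cv2.cvtColor(im["frame"],cv2.COLOR_RGB2HSV).astype(int);m=((hsv[...,0]<14))&(hsv[...,1]>110)
m[:90]=0;m[240:]=0;m[:,:240]=0;m[:,400:]=0
q=R.inv().apply(P[m]-st["tcp_pos"]);print("tool frame bowl ext",q.min(0),q.max(0),np.median(q,0))
E
```

```text
110 [0.4284 0.1204 0.1337]
225 [0.4404 0.0827 0.1349]
235 [0.4421 0.0774 0.1278]
250 [0.4439 0.0718 0.128 ]
265 [0.4457 0.0661 0.1281]
280 [0.4475 0.0602 0.1283]
300 [0.4501 0.0521 0.1283]
330 [0.4542 0.0392 0.1279]
360 [0.4585 0.0257 0.1278]
385 [0.4623 0.0139 0.128 ]
400 [0.4646 0.0066 0.1282]
bowl floor [0.43089369 0.09911042 0.12354831]
tool frame bowl ext [ 0.02703425 -0.0199585  -0.12168723] [0.07653821 0.02250803 0.02515483] [0.05473541 0.00126858 0.01838147]
```

Call:
apply_moves(plan=[[[0,0,9.9],[-4.0,-0.5,0.0],1],[[0,0,9.9],[-4.1,0.3,0.1],1],[[0,0,9.9],[-3.9,0.9,0],1],[[0,0,9.9],[-3.8,1.6,0.0],1],[[0,0,10.0],[-3.4,2.3,0.0],1],[[0,0,9.9],[-2.9,2.7,0.1],1],[[0,0,9.9],[-2.5,3.3,0],1],[[0,0,9.9],[-1.8,3.6,0.0],1],[[0,0,9.9],[-1.2,3.9,0.0],1],[[0,0,9.9],[-0.5,4.0,0.1],1]])

```text
t: 4.68
tcp_pos: [0.528, -0.35, 0.1405]
tool_rot: [-3.14, 0.002, 0.143]
wrist_force: [0.6, 0.6, -1.6]
gripper_width: 0.0092
finger_force: 58.8
```

Call:
apply_moves(plan=[[[0,0,0],[0,0,0],1]])

```text
t: 4.8
tcp_pos: [0.5276, -0.3507, 0.14]
tool_rot: [-3.14, 0.002, 0.144]
wrist_force: [-0.2, 0.7, -0.8]
gripper_width: 0.009
finger_force: 58.8
```

```bash
python3 - <<'E'
from h import *
s=sensors.state();print(s["t"],s["tcp_pos"],s["tool_rot"],s["gripper_width"])
grab("wrist","w3.png")
E
```

```text
4.8 [ 0.52756966 -0.35072602  0.13999827] [-3.13985342e+00  1.98161475e-03  1.44148500e-01] 0.008971900739304803
```

View pics/w3.png

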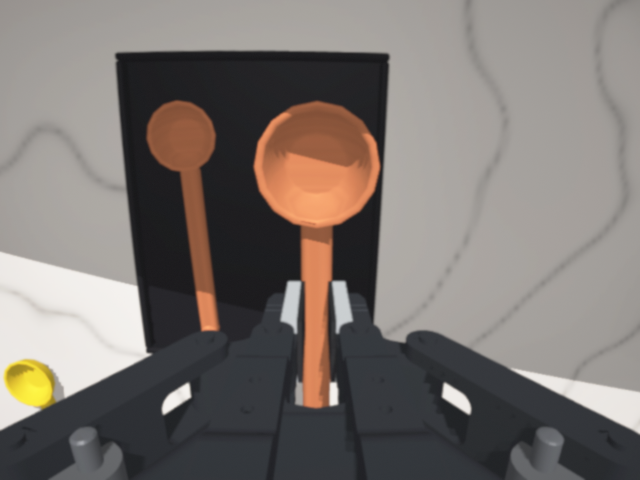

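The tray fills the view from (117,55) to (388,55). The mate's bowl is at (181,136) and its handle ends at (209,330), slanted about 8° to the held scoop, whose bowl is at (317,163).

```bash
python3 - <<'E'
from h import *
im=grab("wrist");P,s=pts(im);r=wscoop(im,(135,90,228,335),.013);print("mate",r)
f=cv2.cvtColor(im["frame"],cv2.COLOR_RGB2HSV)
m=(f[...,2]<75);m[270:]=0;m[:,400:]=0;m[:,:100]=0
L=plane(im,s,.014)
def edge(pix): 
    W=np.array([L[v,u,:2] for u,v in pix]);k=W.mean(0);d=np.linalg.svd(W-k)[2][0];return k,np.degrees(np.arctan2(d[1],d[0]))%180
left=[(np.argmax(m[v,100:])+100,v) for v in range(90,260,10)]
right=[(399-np.argmax(m[v,:400][::-1]),v) for v in list(range(70,110,5))+list(range(220,262,5))]
top=[(u,np.argmax(m[:,u])) for u in range(140,370,10)]
for n,e in(("left",left),("right",right),("top",top)): print(n,e[0],e[-1],edge(e))
E
```

```text
mate (array([ 0.53086542, -0.26861844]), np.float64(10.528982031847963), np.float64(0.15960997612125677))
left (np.int64(122), 90) (np.int64(136), 250) (array([ 0.55342566, -0.22098169]), np.float64(7.156730509120877))
right (np.int64(390), 70) (np.int64(378), 260) (array([ 0.57714624, -0.38604129]), np.float64(7.189104500943614))
top (140, np.int64(52)) (360, np.int64(54)) (array([ 0.63628559, -0.292287  ]), np.float64(97.30054123597233))
```

```bash
python3 - <<'E'
from h import *
plan([.529,-.3435,.036],[np.pi,0,np.radians(10.6)],3,dec=2)
E
```

```text
[[-0.04, 0.03, -0.68], [0.07, -0.15, 3.49]]
[[-0.04, 0.04, -0.68], [0.07, -0.15, 3.48]]
[[-0.04, 0.03, -0.68], [0.07, -0.15, 3.49]]
end [ 0.529  -0.3435  0.036 ] [3.1416e+00 1.0000e-04 1.8510e-01]
```

Call:
apply_moves(plan=[[[0,0,-0.7],[0.07,-0.15,3.5],1],[[0,0,-0.7],[0.07,-0.15,3.5],1],[[0,0,-0.7],[0.07,-0.15,2.5],1],[[0,0,0],[0,0,0.5],1],[[0,0,0],[0,0,0],1]])

```text
t: 5.52
tcp_pos: [0.5299, -0.3437, 0.0428]
tool_rot: [3.141, -0.0, 0.186]
wrist_force: [0.0, 0.4, 0.5]
gripper_width: 0.0091
finger_force: 58.8
```

Call:
apply_moves(plan=[[[0,0,0],[0,0,0.5],1],[[0,0,0],[0,0,0.3],1],[[0,0,0],[0,0,0],1]])

```text
t: 5.9
tcp_pos: [0.5296, -0.3441, 0.0343]
tool_rot: [-3.141, 0.0, 0.185]
wrist_force: [-0.7, 0.2, -0.3]
gripper_width: 0.0093
finger_force: 58.8
```

Call:
apply_moves(plan=[[[0,0,0],[0,0,0.1],1],[[0,0,0],[0,0,0.1],1]])

```text
t: 6.15
tcp_pos: [0.5297, -0.3442, 0.0323]
tool_rot: [3.141, -0.0, 0.185]
wrist_force: [0.5, 0.6, -0.5]
gripper_width: 0.0087
finger_force: 58.8
```

Call:
apply_moves(plan=[[[0,0,0],[0,0,0.1],1],[[0,0,0],[0,0,0],0.8],[[0,0,0],[0,0,0],0.6],[[0,0,0],[0,0,0],0.4],[[0,0,0],[0,0,0],0.4]])

```text
t: 6.78
tcp_pos: [0.5297, -0.3442, 0.0312]
tool_rot: [-3.142, 0.0, 0.185]
wrist_force: [0.1, -0.3, 0.5]
gripper_width: 0.0256
finger_force: 0.0
```

Call:
apply_moves(plan=[[[0,0,0],[0,0,-1],0.4],[[0,0,0],[0,0,-3],0.4],[[0,0,0],[0,0,-5],0.4],[[0,0,0],[0,0,-5],0],[[0,0,0],[0,0,-5],-1]])

```text
t: 7.4
tcp_pos: [0.5295, -0.344, 0.2238]
tool_rot: [3.141, -0.001, 0.185]
wrist_force: [-0.0, -0.7, -0.8]
gripper_width: 0.0597
finger_force: 0.0
```

```bash
python3 - <<'E'
from h import *
s=sensors.state();print(s["t"],s["tcp_pos"],s["tool_rot"],s["gripper_width"],s["wrist_force"])
grab("wrist","w4.png")
E
```

```text
7.4 [ 0.52951415 -0.34401438  0.22382147] [ 3.14098739e+00 -5.45010536e-04  1.85052100e-01] 0.05970940594396092 [-0.01889996 -0.67778033 -0.84143469]
```

View pics/w4.png

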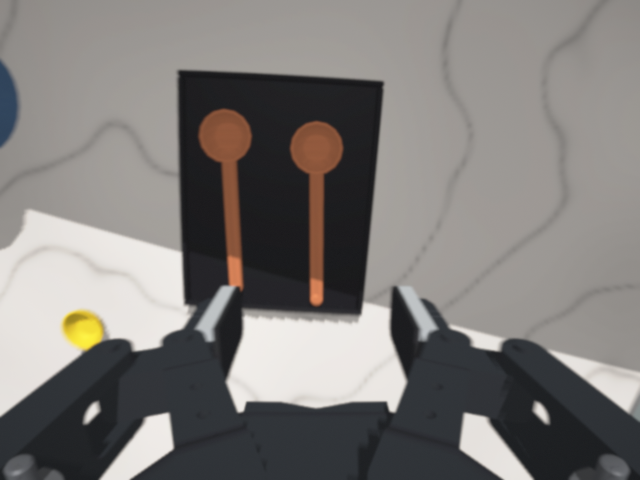

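Both scoops lie in the tray with their bowls the same way, the mate's bowl at (225,137) and the placed one's at (317,148). I measure how parallel they are.

```bash
python3 - <<'E'
from h import *
im=grab("wrist")
print("mate",wscoop(im,(190,95,260,292),.013));print("loose",wscoop(im,(280,95,360,320),.013))
t=grab("top");print("mate",wscoop(t,(425,225,462,305),.013))
print("loose",wscoop(t,(455,225,500,305),.013))
P,s=pts(im)
for v in range(180,300,25): print(v,P[v,312:321,2].mean().round(4))
print(sensors.state()["tool_rot"])
E
```

```text
mate (array([ 0.52640757, -0.26950041]), np.float64(10.538627473792818), np.float64(0.16426035628927566))
loose (array([ 0.5278099, -0.3449824]), np.float64(10.67876916904184), np.float64(0.16632980852612825))
mate (array([ 0.52477469, -0.26854646]), np.float64(10.77579767541816), np.float64(0.1648994070549119))
loose (array([ 0.55061372, -0.34113924]), np.float64(9.122594788134247), np.float64(0.14286461119735427))
180 0.0125
205 0.0124
230 0.0126
255 0.0118
280 0.0117
[ 3.13732828 -0.00396139  0.18513798]
```

The scoop is placed, within 0.2° of parallel. Now I go above the frother.

```bash
python3 - <<'E'
from h import *
plan([.505,.3485,.275],[np.pi,0,np.radians(5)],14)
E
```

```text
[[0.0, -0.0, 0.4], [0.7, -4.9, -0.4]]
[[0.0, -0.0, 0.4], [0.7, -4.9, -0.4]]
[[0.0, -0.1, 0.4], [0.7, -4.9, -0.3]]
[[0.1, 0.0, 0.4], [0.6, -4.9, -0.4]]
[[-0.0, 0.0, 0.4], [0.6, -4.9, -0.4]]
[[0.0, -0.0, 0.4], [0.6, -5.0, -0.3]]
[[0.0, -0.0, 0.4], [0.5, -4.9, -0.4]]
[[0.0, -0.0, 0.4], [0.5, -4.9, -0.4]]
[[0.0, -0.1, 0.4], [0.5, -4.9, -0.3]]
[[0.1, 0.0, 0.4], [0.4, -5.0, -0.4]]
[[-0.0, 0.0, 0.4], [0.4, -4.9, -0.4]]
[[0.0, -0.0, 0.4], [0.3, -5.0, -0.3]]
[[0.0, -0.0, 0.4], [0.4, -4.9, -0.4]]
[[0.0, -0.0, 0.4], [0.3, -4.9, -0.4]]
end [0.5055 0.3481 0.2754] [ 3.141e+00 -7.000e-04  8.740e-02]
```

Call:
apply_moves(plan=[[[0,0,0.4],[0.7,-4.9,-1],-1],[[0,0,0.4],[0.7,-4.9,-1],-1],[[0,0,0.4],[0.7,-4.9,-1],-1],[[0,0,0.4],[0.6,-4.9,-1],-1],[[0,0,0.4],[0.6,-4.9,-1],-1],[[0,0,0.4],[0.6,-5.0,-0.2],-1],[[0,0,0.4],[0.5,-4.9,0],-1],[[0,0,0.4],[0.5,-4.9,0],-1],[[0,0,0.4],[0.5,-4.9,0],-1],[[0,0,0.4],[0.4,-5.0,0],-1]])

```text
t: 8.8
tcp_pos: [0.5111, 0.1526, 0.2724]
tool_rot: [3.141, 0.001, 0.115]
wrist_force: [1.0, -0.1, -0.6]
gripper_width: 0.0852
finger_force: 0.0
```

Call:
apply_moves(plan=[[[0,0,0.4],[0.4,-4.9,0],-1],[[0,0,0.4],[0.3,-5.0,0],-1],[[0,0,0.4],[0.4,-4.9,0],-1],[[0,0,0.4],[0.3,-4.9,0],-1],[[0,0,0],[0,0,0],-1]])

```text
t: 9.43
tcp_pos: [0.504, 0.3509, 0.2715]
tool_rot: [3.141, 0.002, 0.091]
wrist_force: [-1.1, -0.6, 0.3]
gripper_width: 0.0854
finger_force: 0.0
```

```bash
python3 - <<'E'
from h import *
s=sensors.state();print(s["t"],s["tcp_pos"],s["tool_rot"],s["gripper_width"],s["joint_pos"])
im=grab("wrist","w5.png");P,_=pts(im)
hsv=cv2.cvtColor(im["frame"],cv2.COLOR_RGB2HSV).astype(int);m=((hsv[...,0]<8)|(hsv[...,0]>172))&(hsv[...,1]>130)
n,l,st,c=cv2.connectedComponentsWithStats(m.astype(np.uint8))
for i in range(1,n):
    if st[i,4]>100:
        W=P[l==i];W=W[W[:,2]<.23];h=W[:,2].max();t=W[W[:,2]>h-.008];print(st[i],h,t.mean(0),t.min(0),t.max(0))
E
```

```text
9.425 [0.50396491 0.35089595 0.27153698] [3.14075151e+00 2.24822477e-03 9.06169990e-02] 0.08538834233886529 [5.48496079e-01 4.33767397e-01 1.29727129e+00 2.42336237e-04
 1.41294244e+00 2.02863608e+00]
[323  53  33  42 822] 0.13683326338005514 [0.61181096 0.34614556 0.13330496] [0.60242677 0.33566188 0.12887362] [0.62213232 0.35564948 0.13683326]
[ 295  207   52   79 2597] 0.20261721184689926 [0.50746432 0.34870454 0.20015577] [0.49180088 0.33479449 0.19462522] [0.51973618 0.36230178 0.20261721]
```

View pics/w5.png

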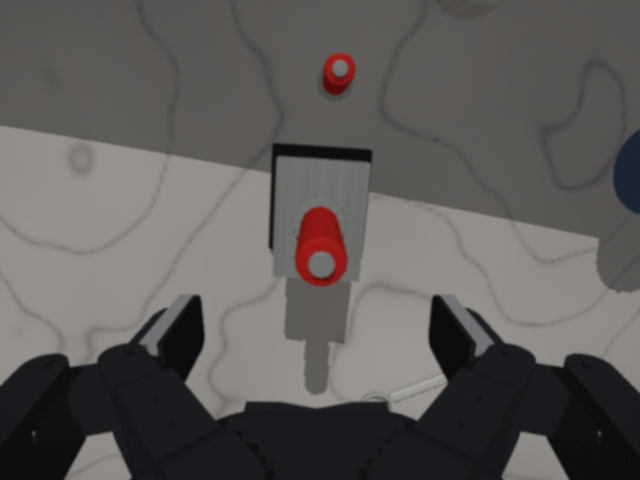

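The wrist view shows the large frother's button at (321,264) between the open fingers, and the small one at (339,70), clear of them. The frother's axis is at (0.5058, 0.3485).

Call:
apply_moves(plan=[[[0,0,0],[0.16,0.25,1],-1],[[0,0,0],[0,0,3],-1],[[0,0,0],[0,0,3],-1],[[0,0,0],[0,0,3.1],-1],[[0,0,0],[0,0,0],-1]])

```text
t: 10.1
tcp_pos: [0.5063, 0.3443, 0.1698]
tool_rot: [3.139, 0.004, 0.086]
wrist_force: [0.3, 0.3, 0.5]
gripper_width: 0.0855
finger_force: 0.0
```

Call:
apply_moves(plan=[[[0,0,0],[0,0,0],0],[[0,0,0],[0,0,0],0.1],[[0,0,0],[0,0,0],0.2],[[0,0,0],[0,0,0],1],[[0,0,0],[0,0,0],1],[[0,0,0],[0,0,0],1]])

```text
t: 10.85
tcp_pos: [0.507, 0.3463, 0.1732]
tool_rot: [-3.141, -0.001, 0.087]
wrist_force: [-1.3, 0.3, 6.2]
gripper_width: 0.028
finger_force: 58.7
```

Call:
apply_moves(plan=[[[0,0,0],[0,0,-1],1],[[0,0,0],[0,0,-2],1],[[0,0,0],[0,0,-2.5],1],[[0,0,0],[0,0,-2.5],1],[[0,0,0],[0,0,-2.5],1],[[0,0,0],[0,0,-2],1],[[0,0,0],[0,0,0],1]])

```text
t: 11.72
tcp_pos: [0.5071, 0.3461, 0.2989]
tool_rot: [-3.141, -0.002, 0.087]
wrist_force: [-0.3, 0.4, -1.1]
gripper_width: 0.0277
finger_force: 59.5
```

```bash
python3 - <<'E'
from h import *
s=sensors.state();print(s["t"],s["tcp_pos"],s["tool_rot"],s["gripper_width"],s["wrist_force"],s["moment"])
im=grab("scene","s6.png");P,_=pts(im)
hsv=cv2.cvtColor(im["frame"],cv2.COLOR_RGB2HSV).astype(int);m=((hsv[...,0]<8)|(hsv[...,0]>172))&(hsv[...,1]>140)&(P[...,2]>.17)&(P[...,2]<.5)
W=P[m];z=W[:,2];print(len(W),z.min(),z.max(),[np.median(W[(z>a)&(z<a+.015)],0).round(4).tolist() for a in np.arange(z.min(),z.max(),.015)])
E
```

```text
11.725 [0.50709654 0.34611249 0.29889537] [-3.14066407e+00 -2.46948007e-03  8.73464238e-02] 0.02771087362646081 [-0.33719397  0.42841107 -1.14852558] [-0.00412855  0.06942083 -0.03587612]
1016 0.23983922595263357 0.33127231695564796 [[0.5185, 0.3461, 0.2478], [0.5178, 0.3458, 0.2628], [0.5184, 0.3458, 0.2777], [0.518, 0.3469, 0.2923], [0.5178, 0.3463, 0.3076], [0.5167, 0.3462, 0.3226], [0.5213, 0.3328, 0.3313]]
```

View pics/s6.png

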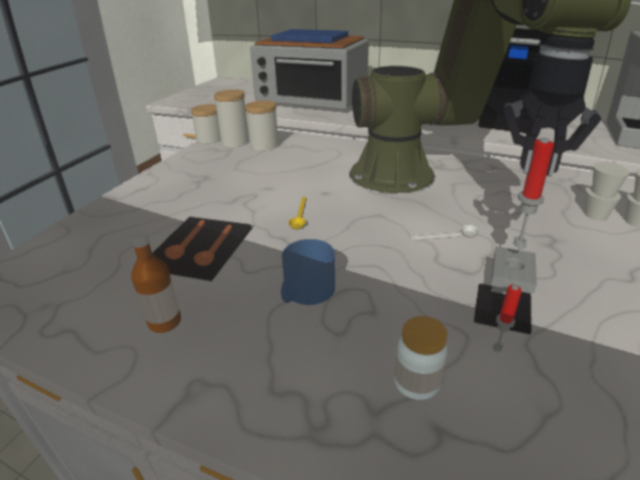

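The frother is out of the stand and hangs upright in the gripper, from the grip at (540,170) to the whisk at (520,242). The two scoops lie parallel in the tray at (185,240) and (213,245). Next I carry it over with the tilt to the pre-insertion pose.

```bash
python3 - <<'E'
from h import *
G=Ro.from_euler("xyz",[np.pi,0,0])*Ro.from_rotvec([0,40,0],degrees=True)
for sgn in(1,-1):
    G=Ro.from_euler("xyz",[np.pi,0,0])*Ro.from_rotvec([0,40*sgn,0],degrees=True); z=G.apply([0,0,1]); print(z)
    if z[0]>0: plan([.444,-.014,.249],G.as_euler("xyz"),12)
E
```

```text
[ 6.42787610e-01 -9.38133875e-17 -7.66044443e-01]
[[-0.1, 3.3, 0.4], [-0.8, 2.9, 0.4]]
[[-0.2, 3.4, 0.4], [-0.8, 3.0, 0.4]]
[[-0.1, 3.3, 0.4], [-0.8, 2.9, 0.3]]
[[-0.2, 3.3, 0.4], [-0.7, 3.0, 0.3]]
[[-0.1, 3.3, 0.4], [-0.8, 3.0, 0.2]]
[[-0.2, 3.4, 0.4], [-0.8, 2.9, 0.2]]
[[-0.1, 3.3, 0.4], [-0.7, 3.0, 0.2]]
[[-0.2, 3.3, 0.4], [-0.8, 3.0, 0.2]]
[[-0.1, 3.4, 0.4], [-0.7, 3.0, 0.1]]
[[-0.2, 3.3, 0.4], [-0.7, 2.9, 0.0]]
[[-0.1, 3.3, 0.4], [-0.7, 3.0, 0.1]]
[[-0.1, 3.3, 0.4], [-0.7, 3.0, -0.0]]
end [ 0.4443 -0.0137  0.2489] [-3.1407e+00 -6.9730e-01 -2.0000e-04]
[-6.42787610e-01 -9.38133875e-17 -7.66044443e-01]
```

Call:
apply_moves(plan=[[[-0.1,3.3,0.4],[-0.8,2.9,0.4],1],[[-0.2,3.4,0.4],[-0.8,3.0,0.4],1],[[-0.1,3.3,0.4],[-0.8,2.9,0.3],1],[[-0.2,3.3,0.4],[-0.7,3.0,0.3],1],[[-0.1,3.3,0.4],[-0.8,3.0,0.2],1],[[-0.2,3.4,0.4],[-0.8,2.9,0.2],1],[[-0.1,3.3,0.4],[-0.7,3.0,0.2],1],[[-0.2,3.3,0.4],[-0.8,3.0,0.2],1],[[-0.1,3.4,0.4],[-0.7,3.0,0.1],1],[[-0.2,3.3,0.4],[-0.7,2.9,0],1]])

```text
t: 13.02
tcp_pos: [0.4538, 0.0455, 0.2563]
tool_rot: [3.135, -0.582, 0.017]
wrist_force: [0.4, 0.1, -0.9]
gripper_width: 0.0273
finger_force: 59.5
```

Call:
apply_moves(plan=[[[-0.1,3.3,0.4],[-0.7,3.0,0.1],1],[[-0.1,3.3,0.4],[-0.7,3.0,0],1],[[0,0,0],[0,0,0],1]])

```text
t: 13.4
tcp_pos: [0.4432, -0.015, 0.2474]
tool_rot: [-3.141, -0.695, -0.003]
wrist_force: [0.3, -0.1, -0.4]
gripper_width: 0.0278
finger_force: 59.6
```

```bash
python3 - <<'E'
from h import *
s=sensors.state();print(s["t"],s["tcp_pos"],s["tool_rot"],s["gripper_width"],s["wrist_force"],s["joint_pos"].round(2))
im=grab("wrist");P,_=pts(im)
hsv=cv2.cvtColor(im["frame"],cv2.COLOR_RGB2HSV).astype(int);m=((hsv[...,0]>95)&(hsv[...,0]<125)&(hsv[...,1]>90))&(P[...,2]>.080)&(P[...,2]<.09)
W=P[m][:,:2];W=W[np.linalg.norm(W-np.array([.571,-.014]),axis=1)<.054];print(len(W),W.min(0),W.max(0),cv2.minEnclosingCircle(W.astype(np.float32)))
im=grab("scene","s7.png");P,_=pts(im)
hsv=cv2.cvtColor(im["frame"],cv2.COLOR_RGB2HSV).astype(int);m=((hsv[...,0]>95)&(hsv[...,0]<125)&(hsv[...,1]>90))&(P[...,2]>.080)&(P[...,2]<.09)
W=P[m][:,:2];W=W[np.linalg.norm(W-np.array([.571,-.014]),axis=1)<.054];print(len(W),W.min(0),W.max(0),cv2.minEnclosingCircle(W.astype(np.float32)))
R=Ro.from_euler("xyz",s["tool_rot"]);z=R.apply([0,0,1]);print("axis",z,"origin",s["tcp_pos"]+.158*z)
m=((hsv[...,0]<8)|(hsv[...,0]>172))&(hsv[...,1]>140)&(P[...,2]>.12)&(P[...,2]<.4)&(P[...,1]<.1)&(P[...,1]>-.1)&(P[...,0]<.7)
q=R.inv().apply(P[m]-s["tcp_pos"]);print("red in tool: ",len(q),np.percentile(q,[1,50,99],axis=0))
E
```

```text
13.4 [ 0.44319    -0.01502395  0.24737521] [-3.14059844e+00 -6.94762888e-01 -3.13730726e-03] 0.027844906747055833 [ 0.34433193 -0.07490662 -0.41345027] [-0.17 -0.23  2.21  0.23  0.48  1.23]
1094 [ 0.53511624 -0.06124247] [0.6232054  0.03602627] ((0.5740922689437866, -0.013160992413759232), 0.04997311905026436)
160 [ 0.52748834 -0.05793861] [0.62479375 0.03791259] ((0.5758278965950012, -0.011674371547996998), 0.049691155552864075)
axis [ 0.64020296 -0.0010143  -0.76820514] origin [ 0.54434207 -0.01518421  0.12599879]
red in tool:  548 [[ 0.00184227 -0.01499294 -0.02521856]
 [ 0.01213322 -0.00425912  0.01816   ]
 [ 0.01647187  0.01287752  0.05792785]]
```

View pics/s7.png

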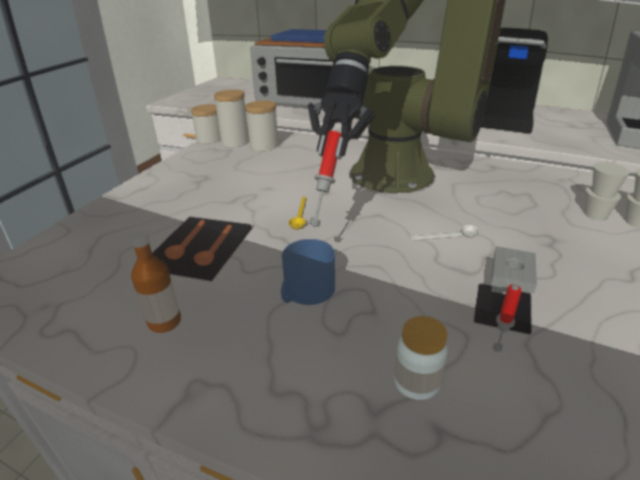

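The tilted frother is above and on the robot's side of the mug, with the whisk at (315,222) and the mug's mouth at (308,250). The mug has not moved. I insert it now.

Call:
apply_moves(plan=[[[0,0,0],[-0.15,-0.05,1.7],1],[[0,0,0],[-0.15,-0.05,1.8],1],[[0,0,0],[-0.15,-0.05,1.8],1],[[0,0,0],[-0.15,-0.05,1.8],1],[[0,0,0],[-0.15,-0.05,1.6],1],[[0,0,0],[0,0,0],1],[[0,0,0],[0,0,0],1]])

```text
t: 14.38
tcp_pos: [0.4944, -0.0105, 0.1777]
tool_rot: [-3.141, -0.697, 0.001]
wrist_force: [0.6, 0.7, -1.5]
gripper_width: 0.0273
finger_force: 59.6
```

```bash
python3 - <<'E'
from h import *
s=sensors.state();R=Ro.from_euler("xyz",s["tool_rot"]);z=R.apply([0,0,1]);o=s["tcp_pos"]+.158*z
print(s["t"],s["wrist_force"],s["gripper_width"],"tilt",np.degrees(np.arccos(-z[2])),"origin",o,"rel mug",o-[.5745,-.0125,.085],s["dq"].max())
a=grab("top")["frame"][150:330,230:450];b=grab("scene")["frame"][100:320,230:450]
a=cv2.resize(a,(400,327));b=cv2.resize(b,(400,400))
c=np.zeros((400,800,3),np.uint8);c[:327,:400]=a;c[:,400:]=b;cv2.imwrite("pics/fin.png",c[...,::-1])
E
```

```text
14.375 [ 0.568315    0.73647809 -1.48998748] 0.027292953806855372 tilt 39.91983201503573 origin [ 0.59581816 -0.01027081  0.05651936] rel mug [ 0.02131816  0.00222919 -0.02848064] 0.005448885747844854
```

View pics/fin.png

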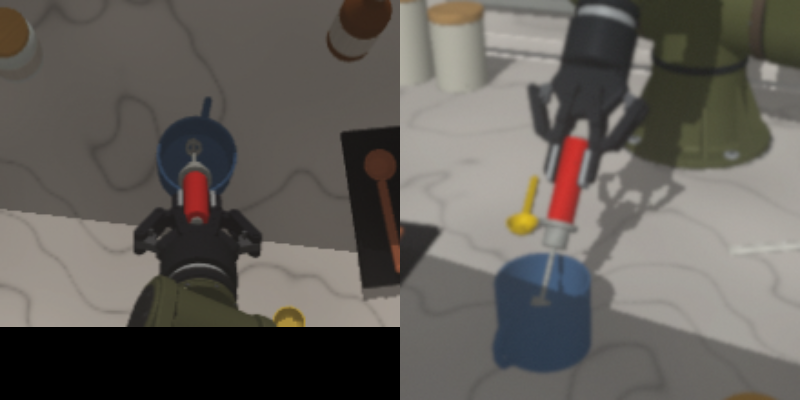

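The whisk sits in the middle of the mug's mouth, at (193,147) on the left and (540,300) on the right. The neck is above the rim and nothing touches.

```bash
python3 -c "
from h import *
print(ticket.hand_in())"
```

```text
the job is handed in; nothing more can be done
None
```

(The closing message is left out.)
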